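# Close the cap cassette over its locating pin

### The arm

A 6-joint arm with a two-finger parallel gripper is mounted at the origin on the work surface. World frame = base frame: x ahead of the robot, y to its left, z up, the work surface at z = 0. Lengths are in m, angles in rad, forces in N, time in s.
With the tool pointing down it reaches from about 0.225 to 0.875 m from the base axis. Payload 3.4 kg.
Tool frame: the origin (TCP) lies at the very end of the fingers, on their centre line; the grasp point (between the pads) lies behind it (manip.tcp_to_grasp is the z of the grasp point in the tool frame, in m); z points along the fingers, y is the direction in which the jaws open and shut (so a half turn about z gives the same grasp; the last joint's range is limited). The gripper opens to 85 mm and grips with 20 to 120 N. Pads are 22 mm wide; open, the fingers measure 114 mm over their backs; the gripper's body (76 mm by 85 mm) begins 54 mm behind the grasp point. The pads swing forward as they close: fully open they stand 13 mm farther back than shut.
Start: joints at [-1.387, 0.276, 1.505, -0, 1.361, -0.121], TCP at [0.173, -0.549, 0.231] pointing down, gripper open.
Joint ranges: [-2.89, 2.89], [-0.75, 2.08], [0.22, 2.7], [-1.18, 4.32], [0.11, 2.71], [-2.7, 2.7]. Speed limits (rad/s): [2.57, 2.57, 3.14, 3.14, 3.14, 3.14].

### API

Orientations are given as a unit quaternion [w, x, y, z].
In Python, from rig import manip, eyes gives the robot as it stands.
- The arm moves only by the tool servo_tool, never from a script. Its argument "increments" is a list of rows, each an object with "slide": the shift along the tool's x, y, z in m, a list of three; "spin": the turn about the tool's z in degrees. A call has 1 to 8 rows; each row shifts and turns the commanded pose from where the row before left it, along the tool's axes as they then stand; what a row does not reach is not made up. A row lasts 1/10 s, in which the tool goes at most 50 mm and 8.59 degrees, less where a joint would pass 70% of its speed; a pose out of reach is approached as far as the arm can. A call is refused whole if a number of a shift passes 0.05 or a number of a turn 8.59, either way. A call with a gripper value outside its range is refused whole. "hand" is the opening, from 0 (shut) to 1 (fully open), set as the call begins (left out, the last holds). The fingers move at their own pace and stop on an object; "newtons" is the grip in N (left out, the last holds). Time passes only in rows, so rows that do not move let the fingers close. It gives the time, the measured TCP pose, the force and the opening at its end, in the units of the state.
- manip.get_state(): the state, without advancing time (a new reading comes with each control period).
- eyes.get_image(name): name is "side" or "top" or "wrist"; returns the picture (420x560x3 uint8, blue, green, red); there is no depth.
- eyes.calibration(name): a dict with "fx", "fy", "cx", "cy" (pixels), "rvec" (rotation vector, rad) and "tvec" (3), from world to camera coordinates, as OpenCV has them; the wrist camera has in their place "hand_eye" (4x4, takes a point from camera to tool coordinates, whose origin is the TCP and whose axes are the flange's). Camera axes: x right, y down, z forward; pixel columns grow to the right and rows downward; lengths in m; the calibration is good to about 2 mm. A picture is of the moment at which its call begins: read the wrist's pose just before it. calibration takes no time and is no camera call.
- manip.sign_off(): hands the job in, once; it reports no verdict.
The state is a dict: "clock": time; "qpos": joint angles; "qd": joint speeds; "effort": joint torques, N m; "position": TCP position; "ee_rot": TCP orientation; "contact_force": force on the tool from outside, world axes, zero at the start; "moment": the same for the moment, N m; "width": finger opening in m.
Only numpy, scipy, OpenCV 4.12 (cv2) and the standard library are available. Lean on these libraries where they do the work, as an engineer would, in place of code of your own. Each camera call takes 0.05 s, during which the arm holds its last target.

### The job

Bring the metal cassette up to exactly three red caps: one is already in it, so add two from the black mat and leave the last one on the mat. Then take the blue cover by its grip bar, hold it square with the cassette, slide it over the centre pin until it drops on, press it fully down against the sprung rim and finish while still holding it fully down with the gripper, so that the clips could be closed. Leave the beaker, the bottle and the dish alone.

Things in the scene. Friction and masses are not known exactly. Their poses are not given: they have to be found in the camera images.
- cassette: Fixed square aluminium tray, open above, 130 x 130 mm outside, 110 x 110 mm inside; inner floor 6 mm and wall tops 30 mm above the bench. Origin: centre of its underside on the bench; x, y along its sides, z up. A brass pin stands at its centre, 12 mm in diameter, its tip 56 mm above the bench. A black sprung rim lies above the walls; two clips hang on the sides.
- pin_tip (a point): Top of the brass pin, on its axis, 56 mm above the bench at the cassette's centre; the top 2.5 mm taper from 12 to 8 mm in diameter. It stands 12 mm above the raised rim.
- rim (a joint): Travel in m of the black sprung square rim (130 mm outside, 110 inside, 6 thick): 0 = raised (top 44 mm above the bench), 0.008 = fully down (top at 36 mm, hard stop). It carries the cover's weight without sinking; pushing on the cover, about 3 N starts it down and about 9 N holds it fully down. It springs back when let go.
- rim_top (a point): Centre of the top plane of the sprung rim; moves down with it.
- cover: Loose blue cover, 124 x 124 mm, 0.28 kg, lying on the bench at first. Hollow below: 5 mm skirt walls and a central boss, both reaching the underside; top face 29 mm above the underside. Origin: centre of the underside, on the bore's axis; z up. Any quarter-turn is square with the cassette. Off the pin it rides on the pin's tip, 12 mm higher than when dropped onto the raised rim.
- bore (a point): Mouth of the blind round bore in the cover's boss, 15 mm in diameter and 23 mm deep, at the cover's origin, unseen from above; fits over the pin.
- bar (a point): Middle of the grey grip bar on the cover, 51 mm above the cover's underside. The bar is 70 mm long along the cover's x, 18 mm wide along its y, and reaches from 29 to 63 mm above the underside.
- mat: Fixed black rubber mat, 200 x 140 x 3 mm, lying on the bench. Origin: centre of its underside; x along its long side. Three caps stand on it.
- cap0: Loose red screw cap, an upright solid cylinder 28 mm in diameter and 24 mm high, 25 g; starts on the mat. Origin: centre of its underside.
- cap1: Loose red screw cap, an upright solid cylinder 28 mm in diameter and 24 mm high, 25 g; starts on the mat. Origin: centre of its underside.
- cap2: Loose red screw cap, an upright solid cylinder 28 mm in diameter and 24 mm high, 25 g; starts on the mat. Origin: centre of its underside.
- cap3: Loose red screw cap, an upright solid cylinder 28 mm in diameter and 24 mm high, 25 g; starts inside the cassette, beside its +y wall (the centre 33 mm from the pin along y). Origin: centre of its underside.
- beaker: Loose glass beaker, 72 mm across, 90 mm high, on the bench beyond the work. Bystander. Origin: centre of its underside.
- reagent: Loose amber bottle, 56 mm across, 100 mm high, on the bench beyond the work. Bystander. Origin: centre of its underside.
- dish: Loose white bowl, 80 mm across, 30 mm high, on the bench beyond the work. Bystander. Origin: centre of its underside.
Not all that is in view belongs to the job. Leave any green or turquoise look-alike of the cap1 alone.

How it is judged:
On the way, in this order (a step that is already met when the one before it is completed fails the run):
1. exactly three caps lie in the cassette, let go, and the fourth is on the mat ((((x of cap1 in the frame of cassette between -0.055 and 0.055 m and y of cap1 in the frame of cassette between -0.055 and 0.055 m and z of cap1 in the frame of cassette below 0.034 m) and (x of cap2 in the frame of cassette between -0.055 and 0.055 m and y of cap2 in the frame of cassette between -0.055 and 0.055 m and z of cap2 in the frame of cassette below 0.034 m) and (x of cap3 in the frame of cassette between -0.055 and 0.055 m and y of cap3 in the frame of cassette between -0.055 and 0.055 m and z of cap3 in the frame of cassette below 0.034 m) and (x of cap0 in the frame of mat between -0.11 and 0.11 m and y of cap0 in the frame of mat between -0.08 and 0.08 m and z of cap0 in the frame of mat below 0.03 m)) or ((x of cap0 in the frame of cassette between -0.055 and 0.055 m and y of cap0 in the frame of cassette between -0.055 and 0.055 m and z of cap0 in the frame of cassette below 0.034 m) and (x of cap2 in the frame of cassette between -0.055 and 0.055 m and y of cap2 in the frame of cassette between -0.055 and 0.055 m and z of cap2 in the frame of cassette below 0.034 m) and (x of cap3 in the frame of cassette between -0.055 and 0.055 m and y of cap3 in the frame of cassette between -0.055 and 0.055 m and z of cap3 in the frame of cassette below 0.034 m) and (x of cap1 in the frame of mat between -0.11 and 0.11 m and y of cap1 in the frame of mat between -0.08 and 0.08 m and z of cap1 in the frame of mat below 0.03 m)) or ((x of cap0 in the frame of cassette between -0.055 and 0.055 m and y of cap0 in the frame of cassette between -0.055 and 0.055 m and z of cap0 in the frame of cassette below 0.034 m) and (x of cap1 in the frame of cassette between -0.055 and 0.055 m and y of cap1 in the frame of cassette between -0.055 and 0.055 m and z of cap1 in the frame of cassette below 0.034 m) and (x of cap3 in the frame of cassette between -0.055 and 0.055 m and y of cap3 in the frame of cassette between -0.055 and 0.055 m and z of cap3 in the frame of cassette below 0.034 m) and (x of cap2 in the frame of mat between -0.11 and 0.11 m and y of cap2 in the frame of mat between -0.08 and 0.08 m and z of cap2 in the frame of mat below 0.03 m))) and contact force between the fingers and cap0 below 0.05 N and contact force between the fingers and cap1 below 0.05 N and contact force between the fingers and cap2 below 0.05 N and contact force between the fingers and cap3 below 0.05 N), for 0.2 s.
2. the cover has dropped over the pin onto the rim, square with the cassette (horizontal distance between cover and pin_tip below 0.004 m and angle between cover's own z axis and vertical below 0.08 rad and (angle between the x axis of cover and the x axis of cassette, either way round below 0.14 rad or angle between the x axis of cover and the y axis of cassette, either way round below 0.14 rad) and z of cover in the frame of cassette below 0.047 m), for 0.1 s.
At the end, for the whole second after the job is handed in: Cover over the pin (axis within 4 mm, tilt under 0.08 rad, square within 0.14 rad by any quarter-turn), underside under 40 mm up, rim down over 6.5 mm, cover still, fingers on it (over 3 N). Exactly three caps in the tray, the fourth on the mat. Through the run: no bystander moved 30 mm or tipped ((((x of cap1 in the frame of cassette between -0.055 and 0.055 m and y of cap1 in the frame of cassette between -0.055 and 0.055 m and z of cap1 in the frame of cassette below 0.034 m) and (x of cap2 in the frame of cassette between -0.055 and 0.055 m and y of cap2 in the frame of cassette between -0.055 and 0.055 m and z of cap2 in the frame of cassette below 0.034 m) and (x of cap3 in the frame of cassette between -0.055 and 0.055 m and y of cap3 in the frame of cassette between -0.055 and 0.055 m and z of cap3 in the frame of cassette below 0.034 m) and (x of cap0 in the frame of mat between -0.11 and 0.11 m and y of cap0 in the frame of mat between -0.08 and 0.08 m and z of cap0 in the frame of mat below 0.03 m)) or ((x of cap0 in the frame of cassette between -0.055 and 0.055 m and y of cap0 in the frame of cassette between -0.055 and 0.055 m and z of cap0 in the frame of cassette below 0.034 m) and (x of cap2 in the frame of cassette between -0.055 and 0.055 m and y of cap2 in the frame of cassette between -0.055 and 0.055 m and z of cap2 in the frame of cassette below 0.034 m) and (x of cap3 in the frame of cassette between -0.055 and 0.055 m and y of cap3 in the frame of cassette between -0.055 and 0.055 m and z of cap3 in the frame of cassette below 0.034 m) and (x of cap1 in the frame of mat between -0.11 and 0.11 m and y of cap1 in the frame of mat between -0.08 and 0.08 m and z of cap1 in the frame of mat below 0.03 m)) or ((x of cap0 in the frame of cassette between -0.055 and 0.055 m and y of cap0 in the frame of cassette between -0.055 and 0.055 m and z of cap0 in the frame of cassette below 0.034 m) and (x of cap1 in the frame of cassette between -0.055 and 0.055 m and y of cap1 in the frame of cassette between -0.055 and 0.055 m and z of cap1 in the frame of cassette below 0.034 m) and (x of cap3 in the frame of cassette between -0.055 and 0.055 m and y of cap3 in the frame of cassette between -0.055 and 0.055 m and z of cap3 in the frame of cassette below 0.034 m) and (x of cap2 in the frame of mat between -0.11 and 0.11 m and y of cap2 in the frame of mat between -0.08 and 0.08 m and z of cap2 in the frame of mat below 0.03 m))) and horizontal distance between cover and pin_tip below 0.004 m and angle between cover's own z axis and vertical below 0.08 rad and (angle between the x axis of cover and the x axis of cassette, either way round below 0.14 rad or angle between the x axis of cover and the y axis of cassette, either way round below 0.14 rad) and value of joint rim above 0.0065 m and z of cover in the frame of cassette below 0.04 m and contact force between the fingers and cover above 3 N and linear speed of cover below 0.02 m/s); the arm keeps its last pose, push and grip.
It fails at once if the beaker is pushed by more than 30 mm or tipped over (distance of beaker from where it was at the start of the episode above 0.03 m or angle between beaker's own z axis and vertical above 0.5 rad).
It fails at once if the reagent is pushed by more than 30 mm or tipped over (distance of reagent from where it was at the start of the episode above 0.03 m or angle between reagent's own z axis and vertical above 0.5 rad).
It fails at once if the dish is pushed by more than 30 mm or tipped over (distance of dish from where it was at the start of the episode above 0.03 m or angle between dish's own z axis and vertical above 0.5 rad).
It also fails if it takes over 61 s, if anything falls off the work surface, if the arm or the gripper's body presses on something with over 40 N, if the wrist force passes 120 N, or if a joint passes its speed limit or range.

## Working session

There is one attempt and no reset: what is moved stays moved. The work goes in short steps, Python scripts to look and compute and a tool call to move; the robot and the scene stay as the last step left them, time stands still between calls to the robot, and variables do not carry over. Pictures are saved under pics/ and viewed, and the job is handed in when it is done.

Besides the shell and the picture viewer there is one more tool, called after "Request:" as name([rows], argument=value, ...), one row to a line, values as JSON. servo_tool: Moves the arm, as the interface text tells. Its arguments: {"type":"object","properties":{"increments":{"type":"array","items":{"type":"object","properties":{"slide":{"type":"array","items":{"type":"number"}},"spin":{"type":"number"}}}},"hand":{"type":"number"},"newtons":{"type":"number"}},"required":["increments"]}

```bash
ls; mkdir -p pics; python3 - <<'E'
from rig import manip, eyes
import cv2
s=manip.get_state()
print(s, manip.tcp_to_grasp)
for n in ("top","side"):
    cv2.imwrite(f"pics/{n}0.png",eyes.get_image(n)); print(n,eyes.calibration(n))
print(eyes.calibration("wrist"))
E
```

```text
pics
{'clock': 0.0, 'qpos': array([-1.38700761e+00,  2.76555075e-01,  1.50613231e+00,  1.74821595e-05,
        1.36068298e+00, -1.21000294e-01]), 'qd': array([ 0.00127202, -0.00101172,  0.00101088,  0.00061611, -0.00190171,
        0.00218896]), 'effort': array([-1.14263676e-03, -4.16783059e+01, -2.45804644e+01, -3.75878262e-04,
        1.10203150e-02,  5.67238523e-07]), 'position': array([ 0.17245687, -0.54797815,  0.2304628 ]), 'ee_rot': array([-8.88684573e-04,  9.88410301e-01,  1.51803449e-01, -1.93572904e-05]), 'contact_force': array([-0.16480133,  0.1690334 , -0.14708662]), 'moment': array([-0.022329  ,  0.00795582, -0.03419376]), 'width': 0.0855816631633458} -0.0187
top {'fx': 453.62936585061703, 'fy': 453.62936585061703, 'cx': 272.7500085008429, 'cy': 207.8561403947012, 'rvec': array([ 2.17835667, -2.19239528,  0.09311063]), 'tvec': array([8.76949980e-04, 6.09729515e-01, 9.30313013e-01])}
side {'fx': 482.5801006352245, 'fy': 482.5801006352245, 'cx': 283.9795298534963, 'cy': 208.00349292220037, 'rvec': array([ 2.22093987, -0.1089812 ,  0.03977436]), 'tvec': array([-0.59998332,  0.09577934,  0.99085293])}
{'fx': 373.17120079676073, 'fy': 373.17120079676073, 'cx': 283.5210860694524, 'cy': 211.85496497389428, 'hand_eye': array([[-7.64315390e-04, -9.44740852e-01, -3.27817232e-01,
         8.37765311e-02],
       [ 9.99999247e-01, -4.07183900e-04, -1.15805855e-03,
        -1.28897648e-03],
       [ 9.60583326e-04, -3.27817870e-01,  9.44740452e-01,
        -1.42090946e-01],
       [ 0.00000000e+00,  0.00000000e+00,  0.00000000e+00,
         1.00000000e+00]])}
```

View pics/top0.png

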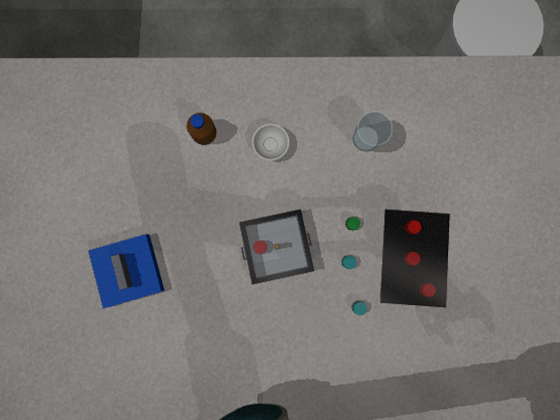

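View pics/side0.png

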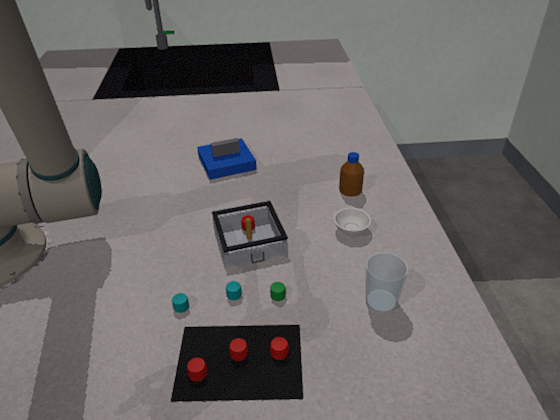

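The top view shows the red caps on the mat at about (414,227), (413,259) and (429,290). The one in the tray is at (260,247). The look-alikes are green (353,224) and turquoise (350,262) and (360,308), which I will leave alone. The cover is at (126,271) and the cassette at (277,246).

```bash
cat > h.py <<'E'
import numpy as np, cv2
from scipy.spatial.transform import Rotation as R
from rig import manip, eyes
def campose(name,state=None):
    c=eyes.calibration(name); K=np.array([[c["fx"],0,c["cx"]],[0,c["fy"],c["cy"]],[0,0,1]])
    if name=="wrist":
        q=state["ee_rot"]; T=np.eye(4); T[:3,:3]=R.from_quat([q[1],q[2],q[3],q[0]]).as_matrix(); T[:3,3]=state["position"]
        M=T@c["hand_eye"]; return K,M[:3,:3],M[:3,3]
    Rm=cv2.Rodrigues(c["rvec"])[0]; return K,Rm.T,-Rm.T@c["tvec"]
def ray(P,uv,z):
    K,Rw,o=P; d=Rw@np.linalg.solve(K,[uv[0],uv[1],1.]); return (o+d*(z-o[2])/d[2])[:2]
def proj(P,X):
    K,Rw,o=P; p=K@(Rw.T@(np.asarray(X,float)-o)); return p[:2]/p[2]
def blobs(m,mn=30):
    m=m.astype(np.uint8)*255
    cs,_=cv2.findContours(m,cv2.RETR_EXTERNAL,cv2.CHAIN_APPROX_NONE)
    return sorted([c for c in cs if cv2.contourArea(c)>mn],key=cv2.contourArea,reverse=True)
def hsvm(im,lo,hi):
    return cv2.inRange(cv2.cvtColor(im,cv2.COLOR_BGR2HSV),lo,hi)>0
def red(im):
    return hsvm(im,(0,140,60),(8,255,255))|hsvm(im,(172,140,60),(180,255,255))
def yaw(s):
    q=s["ee_rot"]; m=R.from_quat([q[1],q[2],q[3],q[0]]).as_matrix(); return np.arctan2(m[1,0],m[0,0]),m
def totool(s,dw):  # world delta -> tool
    return yaw(s)[1].T@np.asarray(dw,float)
E
python3 - <<'E'
from h import *
im=cv2.imread("pics/top0.png"); P=campose("top")
print("cam",P[2])
for c in blobs(red(im)):
    (u,v),r=cv2.minEnclosingCircle(c); M=cv2.moments(c); print("red",(u,v),r,ray(P,(u,v),.026),cv2.contourArea(c))
b=blobs(hsvm(im,(105,150,50),(125,255,255)),300)[0]
h=cv2.approxPolyDP(cv2.convexHull(b),6,True)[:,0]
print("cover",h.tolist(),[ray(P,p,.029).round(4).tolist() for p in h], [ray(P,p,.0).round(4).tolist() for p in h])
m=cv2.inRange(im,(0,0,0),(45,45,45))>0
for c in blobs(m,150):
    h=cv2.boxPoints(cv2.minAreaRect(cv2.convexHull(c))); M=cv2.boundingRect(c)
    if M[1]>150 : print("dark",M,cv2.minAreaRect(c),ray(P,cv2.minAreaRect(c)[0],.044),ray(P,cv2.minAreaRect(c)[0],.003),[ray(P,p,.044).round(4).tolist() for p in h])
cr=lambda x,y,w,h:cv2.resize(im[y:y+h,x:x+w],None,fx=4,fy=4,interpolation=cv2.INTER_CUBIC)
cv2.imwrite("pics/c1.png",cr(335,200,125,115)); cv2.imwrite("pics/c2.png",np.hstack([cr(85,225,90,90),cr(233,200,90,90)]))
E
```

```text
cam [0.53574051 0.00436121 0.97479035]
red (412.9375, 226.5) 8.078088760375977 [ 0.5685446  -0.29658685] 153.5
red (412.0, 258.0) 8.000100135803223 [ 0.50291351 -0.29260977] 145.0
red (427.28570556640625, 290.0) 7.354129791259766 [ 0.43670928 -0.3223624 ] 116.0
red (259.5, 246.6999969482422) 6.224243640899658 [0.52853416 0.0251305 ] 101.0
cover [[146, 235], [162, 289], [103, 307], [89, 251]] [[0.5544, 0.2607], [0.4431, 0.2262], [0.4075, 0.3465], [0.5221, 0.3779]] [[0.5549, 0.2686], [0.4403, 0.233], [0.4036, 0.357], [0.5217, 0.3894]]
dark (381, 210, 69, 97) ((415.01361083984375, 257.89898681640625), (64.78071594238281, 93.8448715209961), 2.9108378887176514) [ 0.50369882 -0.29315934] [ 0.50228743 -0.3062647 ] [[0.413, -0.2197], [0.6035, -0.2343], [0.5959, -0.3678], [0.4054, -0.3511]]
dark (221, 404, 66, 16) ((253.5, 411.5), (15.0, 65.0), 90.0) [0.20230727 0.03811168] [0.18762    0.03959834] [[0.2174, 0.1027], [0.2162, -0.0266], [0.1873, -0.0264], [0.1885, 0.1026]]
dark (252, 210, 62, 62) ((282.5559387207031, 244.857421875), (62.32686233520508, 49.581085205078125), 77.7352294921875) [ 0.53210731 -0.02243063] [ 0.53194727 -0.02361078] [[0.5841, 0.0405], [0.6051, -0.0593], [0.4805, -0.0849], [0.46, 0.014]]
```

View pics/c1.png

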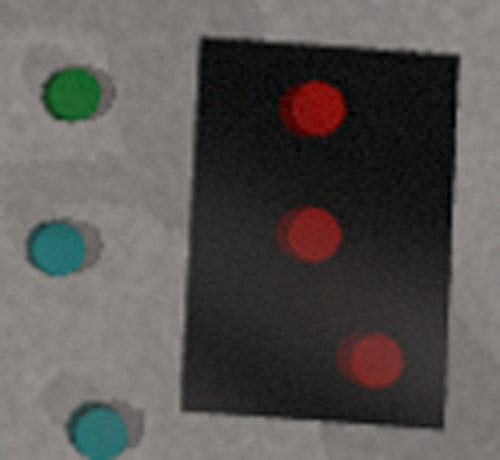

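View pics/c2.png

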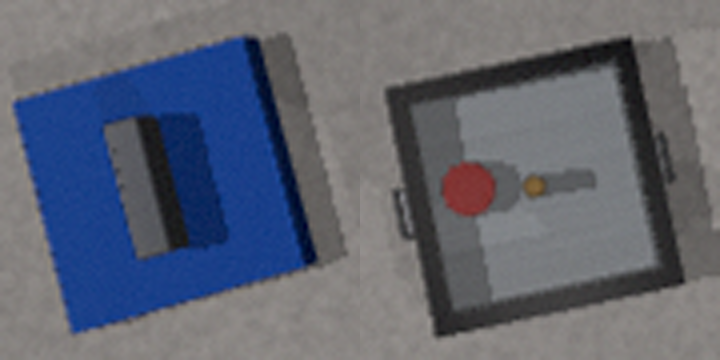

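The crop confirms the choice: three red caps on the mat, with the green and turquoise ones off it. The cover's bar and the brass pin are both clear. Next I'll refine the positions.

```bash
python3 - <<'E'
from h import *
P=campose("top")
for n,uv,z in [("A",(414.6,226.9),.027),("B",(413.9,258.6),.027),("C",(428.9,290),.027),("cap3",(259.9,246.6),.03),("pin",(276.6,246.1),.056)]: print(n,ray(P,uv,z).round(4))
c=[ray(P,((x-360)/4+233,y/4+200),.044) for x,y in [(632,38),(386,90),(438,335),(684,283)]]
print("cass",np.mean(c,0).round(4),[np.degrees(np.arctan2(*(b-a)[::-1])).round(1) for a,b in [(c[2],c[1]),(c[3],c[0])]],[np.degrees(np.arctan2(-(b-a)[0],(b-a)[1])).round(1) for a,b in [(c[0],c[1]),(c[3],c[2])]])
b=[ray(P,(x/4+85,y/4+225),.063) for x,y in [(103,124),(140,115),(168,249),(137,259)]]
print("bar",np.mean(b,0).round(4),[x.round(4).tolist() for x in b])
b=[ray(P,(x/4+85,y/4+225),.029) for x,y in [(15,100),(246,37),(302,267),(74,333)]]
print("cover top",np.mean(b,0).round(4),[x.round(4).tolist() for x in b])
s=manip.get_state(); print(np.degrees(yaw(s)[0]), s["position"])
# to A, yaw 12
def tt(y,d): y=np.radians(y);return [d[0]*np.cos(y)+d[1]*np.sin(y), d[0]*np.sin(y)-d[1]*np.cos(y), -d[2]]
A=ray(P,(414.6,226.9),.027); print(tt(17.47,[*(A-s["position"][:2]),.1-s["position"][2]]))
E
```

```text
A [ 0.5677 -0.2997]
B [ 0.5017 -0.2962]
C [ 0.4368 -0.3254]
cap3 [0.5288 0.0242]
pin [ 0.5297 -0.01  ]
cass [ 0.5289 -0.0106] [np.float64(11.9), np.float64(11.3)] [np.float64(11.6), np.float64(11.4)]
bar [0.4813 0.3035] [[0.5123, 0.321], [0.5167, 0.3027], [0.4504, 0.2876], [0.4456, 0.3028]]
cover top [0.4806 0.3032] [[0.5241, 0.3785], [0.5559, 0.2597], [0.4376, 0.2292], [0.405, 0.3454]]
17.462279607037836 [ 0.17245049 -0.54804976  0.23053323]
[np.float64(0.45151746141035387), np.float64(-0.11822194535566281), np.float64(0.13053323472952244)]
```

Request:
servo_tool([
  {"slide": [0.045,-0.012,0.005]},
  {"slide": [0.045,-0.012,0.005]},
  {"slide": [0.045,-0.012,0.005]},
  {"slide": [0.045,-0.012,0.005]},
  {"slide": [0.045,-0.012,0.005]},
  {"slide": [0.045,-0.012,0.005]},
  {"slide": [0.045,-0.012,0.005]},
  {"slide": [0.045,-0.012,0.005]},
], hand=0.65, newtons=30)

```text
$.increments[0]: bad value
```

Request:
servo_tool([
  {"slide": [0,0,0],"spin": 6},
  {"slide": [0,0,0]},
  {"slide": [0,0,0]},
])

```text
$.increments[1]: bad value
```

```bash
cat >> h.py <<'E'
def tomove(target,s=None):
    s=s or manip.get_state(); return totool(s,np.asarray(target)-s["position"]).round(4)
E
python3 - <<'E'
from h import *
s=manip.get_state(); im=eyes.get_image("wrist"); cv2.imwrite("pics/w1.png",im); P=campose("wrist",s)
print(s["clock"],s["position"],np.degrees(yaw(s)[0]),s["width"])
for c in blobs(red(im),80):
    (u,v),r=cv2.minEnclosingCircle(c); print("red",(u,v),r,ray(P,(u,v),.027))
for n,A in (("A",(.5677,-.2997)),("B",(.5017,-.2962))): print(n,proj(P,(*A,.027)),tomove((*A,.05),s))
E
```

```text
0.1 [ 0.17245049 -0.54804976  0.23053323] 17.462279607037836 0.08538062916530396
A [  72.60966565 -621.37411179] [ 0.4515 -0.118   0.1808]
B [  53.52024439 -450.31989474] [ 0.3896 -0.1412  0.1808]
```

View pics/w1.png

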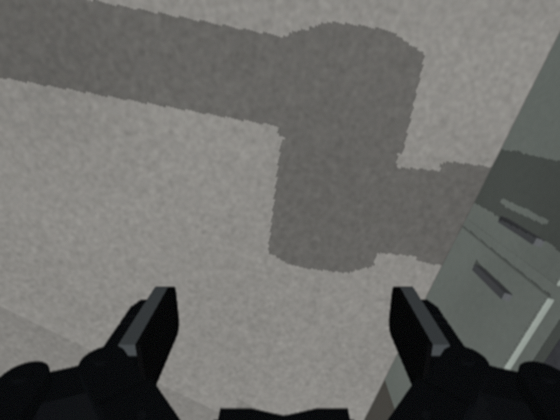

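The wrist picture shows only bare bench, because both moves were refused. Every row needs both "slide" and "spin".

Request:
servo_tool([
  {"slide": [0.045,-0.012,0.005],"spin": 0},
  {"slide": [0.045,-0.012,0.005],"spin": 0},
  {"slide": [0.045,-0.012,0.005],"spin": 0},
  {"slide": [0.045,-0.012,0.005],"spin": 0},
  {"slide": [0.045,-0.012,0.005],"spin": 0},
  {"slide": [0.045,-0.012,0.005],"spin": 0},
  {"slide": [0.045,-0.012,0.005],"spin": 0},
  {"slide": [0.045,-0.012,0.005],"spin": 0},
], hand=0.65, newtons=30)

```text
clock: 0.95
position: [0.4885, -0.3476, 0.1909]
ee_rot: [-0.0, 0.988, 0.152, -0.0]
contact_force: [0.2, -1.2, 0.1]
width: 0.0553
```

Request:
servo_tool([
  {"slide": [0,0,0],"spin": 6},
  {"slide": [0,0,0],"spin": 0},
  {"slide": [0,0,0],"spin": 0},
])

```text
clock: 1.25
position: [0.4868, -0.349, 0.191]
ee_rot: [-0.0, 0.995, 0.101, -0.0]
contact_force: [-0.8, -0.6, 0.2]
width: 0.0556
```

```bash

python3 - <<'E'
from h import *
s=manip.get_state(); im=eyes.get_image("wrist"); cv2.imwrite("pics/w2.png",im); P=campose("wrist",s)
print(s["clock"],s["position"],np.degrees(yaw(s)[0]),s["width"])
for c in blobs(red(im),80):
    (u,v),r=cv2.minEnclosingCircle(c); print("red",(u,v),r,ray(P,(u,v),.027))
for n,A in (("A",(.5677,-.2997)),("B",(.5017,-.2962))): print(n,proj(P,(*A,.027)),tomove((*A,.05),s))
E
```

```text
1.25 [ 0.4867713  -0.34896117  0.19102168] 11.582721515885995 0.055559463972303276
red (241.15625, 73.46875) 20.613969802856445 [ 0.5680585  -0.29749098]
red (224.00543212890625, 153.68478393554688) 19.34090805053711 [ 0.5040483  -0.29377587]
red (246.44117736816406, 229.61764526367188) 19.170839309692383 [ 0.44132145 -0.32320332]
A [243.91252473  74.567217  ] [ 0.0893 -0.032   0.141 ]
B [226.48779059 157.04207752] [ 0.0253 -0.0487  0.141 ]
```

View pics/w2.png

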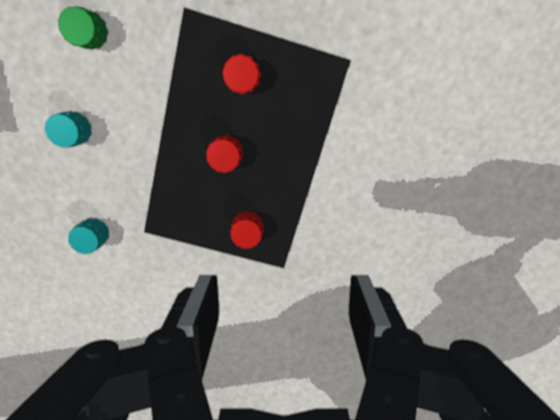

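The wrist view shows the three red caps at (241,73), (224,154) and (246,230). It agrees with the top view to about 2–3 mm. I'll pick the far cap, A.

Request:
servo_tool([
  {"slide": [0.045,-0.016,0.015],"spin": 0},
  {"slide": [0.045,-0.017,0.015],"spin": 0},
  {"slide": [0,0,0.045],"spin": 0},
  {"slide": [0,0,0.045],"spin": 0},
  {"slide": [0,0,0.035],"spin": 0},
  {"slide": [0,0,0.02],"spin": 0},
  {"slide": [0,0,0],"spin": 0},
])

```text
clock: 2.0
position: [0.5653, -0.2986, 0.0131]
ee_rot: [-0.002, 0.995, 0.099, -0.003]
contact_force: [-0.5, 0.9, -0.1]
width: 0.0557
```

```bash

python3 - <<'E'
from h import *
s=manip.get_state(); im=eyes.get_image("wrist"); cv2.imwrite("pics/w3.png",im)
print(s["clock"],s["position"],np.degrees(yaw(s)[0]),s["width"],tomove((.568,-.299,.006),s))
E
```

```text
2.0 [ 0.5653058  -0.29855383  0.01314824] 11.410040906994269 0.055700352351319184 [0.0026 0.001  0.0071]
```

View pics/w3.png

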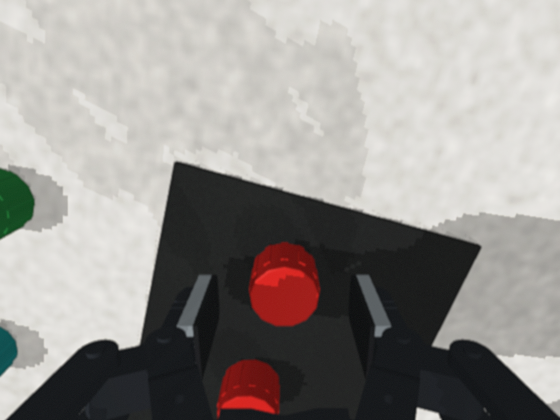

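The cap at (284,290) sits between the pads. I'll go down and close.

Request:
servo_tool([
  {"slide": [0.003,0.001,0.006],"spin": 0},
  {"slide": [0,0,0],"spin": 0},
])

```text
clock: 2.25
position: [0.5726, -0.3004, 0.0116]
ee_rot: [0.001, 0.995, 0.1, 0.001]
contact_force: [-1.2, 0.5, -0.4]
width: 0.0554
```

Request:
servo_tool([
  {"slide": [0,0,0],"spin": 0},
  {"slide": [0,0,0],"spin": 0},
  {"slide": [0,0,0],"spin": 0},
  {"slide": [0,0,0],"spin": 0},
  {"slide": [0,0,0],"spin": 0},
], hand=0.2, newtons=30)

```text
clock: 2.75
position: [0.5722, -0.2997, 0.0117]
ee_rot: [0.001, 0.995, 0.1, 0.001]
contact_force: [0.1, -0.0, 5.8]
width: 0.0268
```

Request:
servo_tool([
  {"slide": [0,0,-0.03],"spin": 0},
  {"slide": [0,0,-0.05],"spin": 0},
  {"slide": [0,0,-0.03],"spin": 0},
  {"slide": [0,0,0],"spin": 0},
])

```text
clock: 3.15
position: [0.5745, -0.3011, 0.1259]
ee_rot: [0.003, 0.995, 0.1, 0.004]
contact_force: [0.3, 0.1, 0.4]
width: 0.0263
```

```bash

python3 - <<'E'
from h import *
s=manip.get_state(); im=eyes.get_image("wrist"); cv2.imwrite("pics/w4.png",im)
t=np.radians(11.6); X=np.array([np.cos(t),np.sin(t)]);Y=np.array([-np.sin(t),np.cos(t)]); c=np.array([.5295,-.0103])
print(s["clock"],s["position"],np.degrees(yaw(s)[0]),s["width"])
for p in ((33,-5),(-33,-5)):
    g=c+X*p[0]/1000+Y*p[1]/1000; print(p,g,tomove((*g,.011),s))
E
```

```text
3.15 [ 0.57451456 -0.30111964  0.12593985] 11.473873767371941 0.026344341146198942
(33, -5) [ 0.56283137 -0.0085623 ] [ 0.0459 -0.2899  0.1131]
(-33, -5) [ 0.49817941 -0.02183345] [-0.0201 -0.2898  0.1126]
```

View pics/w4.png

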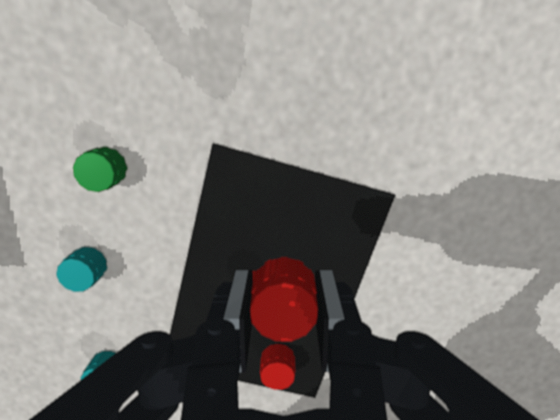

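The cap is held (width 26 mm). I'm carrying it above the tray.

Request:
servo_tool([
  {"slide": [0.006,-0.036,0],"spin": 0},
  {"slide": [0.006,-0.036,0],"spin": 0},
  {"slide": [0.006,-0.036,0],"spin": 0},
  {"slide": [0.006,-0.036,0],"spin": 0},
  {"slide": [0.006,-0.036,0],"spin": 0},
  {"slide": [0.006,-0.036,0],"spin": 0},
  {"slide": [0.005,-0.037,0],"spin": 0},
  {"slide": [0.005,-0.037,0],"spin": 0},
])

```text
clock: 4.0
position: [0.5574, -0.0043, 0.1185]
ee_rot: [-0.0, 0.995, 0.1, -0.002]
contact_force: [-0.1, -0.6, -0.7]
width: 0.0263
```

Request:
servo_tool([
  {"slide": [0,0,0],"spin": 0},
  {"slide": [0,0,0],"spin": 0},
])

```text
clock: 4.2
position: [0.5579, -0.0052, 0.119]
ee_rot: [0.0, 0.995, 0.101, -0.001]
contact_force: [0.2, -0.4, 0.0]
width: 0.0268
```

```bash

python3 - <<'E'
from h import *
s=manip.get_state(); im=eyes.get_image("wrist"); cv2.imwrite("pics/w5.png",im); cv2.imwrite("pics/t5.png",eyes.get_image("top"))
print(s["clock"],s["position"],np.degrees(yaw(s)[0]),s["width"],tomove((.5628,-.0086,.0155),s))
P=campose("wrist",s); print(proj(P,(.5295,-.0103,.056)))
E
```

```text
4.2 [ 0.55792946 -0.0051935   0.11900907] 11.595721933166207 0.02681943654496341 [0.0044 0.0043 0.1035]
[284.78468439 274.7091991 ]
```

View pics/w5.png

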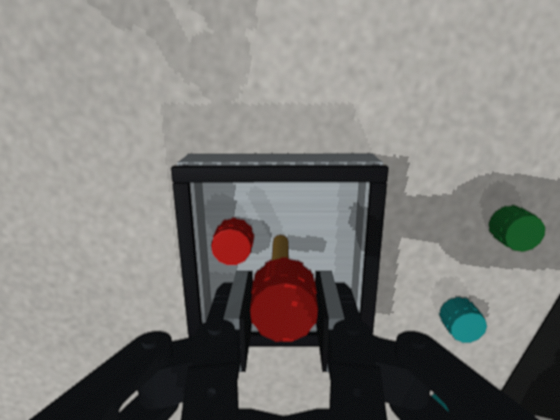

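View pics/t5.png

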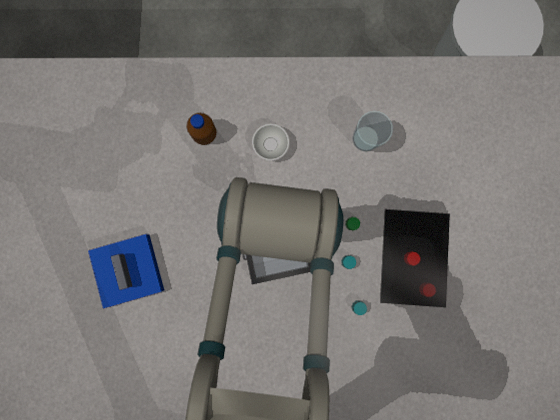

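The cap is above the tray and square with it. I'll go in slightly further from cap3, at cassette (36,-12).

Request:
servo_tool([
  {"slide": [0.007,0.011,0.01],"spin": 0},
  {"slide": [0,0,0.03],"spin": 0},
  {"slide": [0,0,0.03],"spin": 0},
  {"slide": [0,0,0.02],"spin": 0},
  {"slide": [0,0,0.008],"spin": 0},
  {"slide": [0,0,0],"spin": 0},
  {"slide": [0,0,0],"spin": 0},
])

```text
clock: 5.0
position: [0.569, -0.0162, 0.0228]
ee_rot: [0.0, 0.995, 0.099, 0.001]
contact_force: [0.3, -0.2, -0.3]
width: 0.0264
```

```bash

python3 - <<'E'
from h import *
s=manip.get_state(); im=eyes.get_image("wrist"); cv2.imwrite("pics/w6.png",im)
print(s["clock"],s["position"],np.degrees(yaw(s)[0]),s["width"],s["contact_force"])
d=(s["position"][:2]-[.5295,-.0103]); t=np.radians(11.6); print(d@[np.cos(t),np.sin(t)],d@[-np.sin(t),np.cos(t)])
E
```

```text
5.0 [ 0.56904648 -0.0162429   0.02282034] 11.410820526412495 0.02635185701343404 [ 0.3009565  -0.23063734 -0.32359349]
0.03754376516391168 -0.01377344616331849
```

View pics/w6.png

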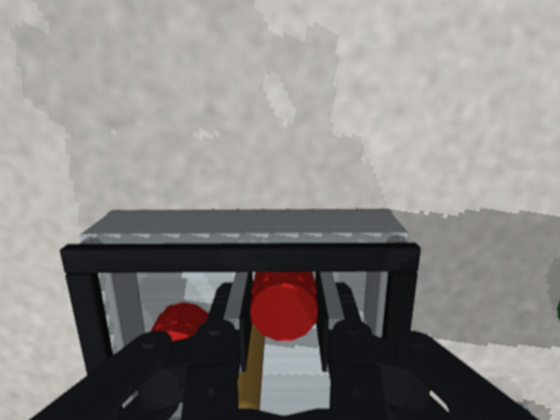

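The cap at (285,300) is inside the rim, clear of the pin and of cap3. I'll lower the last 7 mm and open a little.

Request:
servo_tool([
  {"slide": [-0.002,0,0.007],"spin": 0},
  {"slide": [0,0,0],"spin": 0},
])

```text
clock: 5.25
position: [0.5656, -0.0158, 0.0154]
ee_rot: [0.0, 0.995, 0.1, -0.0]
contact_force: [0.0, -0.3, -0.4]
width: 0.0264
```

Request:
servo_tool([
  {"slide": [0,0,0],"spin": 0},
  {"slide": [0,0,0],"spin": 0},
  {"slide": [0,0,0],"spin": 0},
], hand=0.45)

```text
clock: 5.55
position: [0.5663, -0.0157, 0.0157]
ee_rot: [0.0, 0.995, 0.1, 0.0]
contact_force: [0.2, 1.2, -0.5]
width: 0.0382
```

Request:
servo_tool([
  {"slide": [0,0,-0.03],"spin": 0},
  {"slide": [0,0,-0.05],"spin": 0},
  {"slide": [0,0,-0.04],"spin": 0},
  {"slide": [0,0,0],"spin": 0},
  {"slide": [0,0,0],"spin": 0},
])

```text
clock: 6.05
position: [0.5666, -0.0158, 0.1366]
ee_rot: [0.0, 0.995, 0.1, 0.001]
contact_force: [-0.7, -1.2, -0.4]
width: 0.0383
```

```bash

python3 - <<'E'
from h import *
s=manip.get_state(); im=eyes.get_image("wrist"); cv2.imwrite("pics/w7.png",im)
print(s["clock"],s["position"],np.degrees(yaw(s)[0]),s["width"],s["contact_force"])
print(tomove((.503,-.295,.1),s))
E
```

```text
6.05 [ 0.56661725 -0.01575552  0.13656438] 11.470473952955249 0.03834790611214451 [-0.66468956 -1.17635124 -0.38925693]
[-0.118   0.261   0.0365]
```

View pics/w7.png

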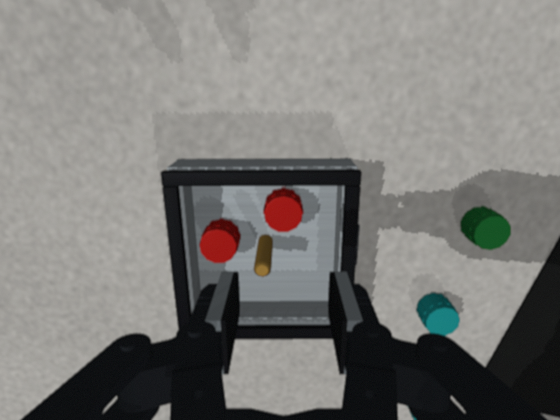

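Cap A stands in the tray at (283,211), beside cap3 at (220,241). Next is cap B.

Request:
servo_tool([
  {"slide": [-0.0145,0.0325,0],"spin": 0},
  {"slide": [-0.0145,0.0325,0],"spin": 0},
  {"slide": [-0.0145,0.0325,0],"spin": 0},
  {"slide": [-0.0145,0.0325,0],"spin": 0},
  {"slide": [-0.0145,0.0325,0],"spin": 0},
  {"slide": [-0.0145,0.0325,0],"spin": 0},
  {"slide": [-0.0155,0.0325,0],"spin": 0},
  {"slide": [-0.0155,0.0335,0],"spin": 0},
], hand=0.65)

```text
clock: 6.9
position: [0.5006, -0.2953, 0.133]
ee_rot: [-0.002, 0.995, 0.1, -0.002]
contact_force: [-0.2, 0.6, -0.7]
width: 0.0553
```

Request:
servo_tool([
  {"slide": [0,0,0.03],"spin": 0},
  {"slide": [0,0,0.03],"spin": 0},
  {"slide": [0,0,0],"spin": 0},
  {"slide": [0,0,0],"spin": 0},
])

```text
clock: 7.3
position: [0.5014, -0.2942, 0.0739]
ee_rot: [-0.001, 0.995, 0.1, -0.001]
contact_force: [-0.2, 0.1, -0.2]
width: 0.0558
```

```bash

python3 - <<'E'
from h import *
s=manip.get_state(); im=eyes.get_image("wrist"); cv2.imwrite("pics/w8.png",im)
print(s["clock"],s["position"],np.degrees(yaw(s)[0]),s["width"],s["contact_force"])
print(tomove((.503,-.295,.0115),s))
E
```

```text
7.3 [ 0.50137382 -0.29418956  0.0739428 ] 11.46693096212017 0.05577229937280736 [-0.16317258  0.1103145  -0.17973987]
[0.0016 0.0013 0.0624]
```

View pics/w8.png

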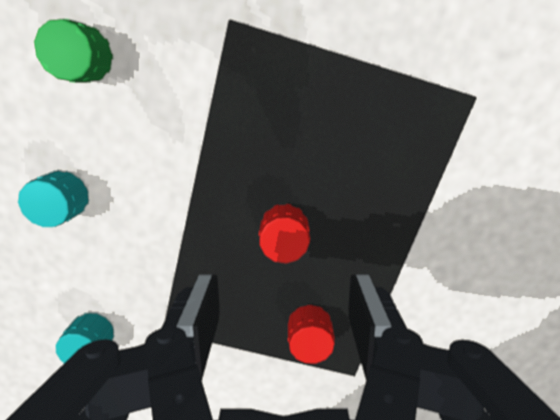

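Cap B at (284,235) is centred between the pads and cap C at (310,340) stays clear. Going down.

Request:
servo_tool([
  {"slide": [0.003,0.001,0.03],"spin": 0},
  {"slide": [0,0,0.025],"spin": 0},
  {"slide": [0,0,0.007],"spin": 0},
  {"slide": [0,0,0],"spin": 0},
  {"slide": [0,0,0],"spin": 0},
])

```text
clock: 7.85
position: [0.5066, -0.296, 0.0149]
ee_rot: [0.001, 0.995, 0.1, 0.001]
contact_force: [0.7, -0.5, -0.3]
width: 0.0553
```

Request:
servo_tool([
  {"slide": [0,0,0],"spin": 0},
  {"slide": [0,0,0],"spin": 0},
  {"slide": [0,0,0],"spin": 0},
  {"slide": [0,0,0],"spin": 0},
  {"slide": [0,0,0],"spin": 0},
], hand=0.2)

```text
clock: 8.35
position: [0.5062, -0.2959, 0.0149]
ee_rot: [0.001, 0.995, 0.1, 0.001]
contact_force: [-0.8, 1.3, 6.1]
width: 0.0262
```

Request:
servo_tool([
  {"slide": [0,0,-0.03],"spin": 0},
  {"slide": [0,0,-0.05],"spin": 0},
  {"slide": [0,0,-0.03],"spin": 0},
  {"slide": [0,0,0],"spin": 0},
])

```text
clock: 8.75
position: [0.5084, -0.2975, 0.1289]
ee_rot: [0.004, 0.995, 0.1, 0.004]
contact_force: [0.9, -0.3, 0.8]
width: 0.0263
```

```bash

python3 - <<'E'
from h import *
s=manip.get_state(); im=eyes.get_image("wrist"); cv2.imwrite("pics/w9.png",im)
t=np.radians(11.6); X=np.array([np.cos(t),np.sin(t)]);Y=np.array([-np.sin(t),np.cos(t)]); c=np.array([.5295,-.0103])
print(s["clock"],s["position"],np.degrees(yaw(s)[0]),s["width"])
for p in ((-35,-8),):
    g=c+X*p[0]/1000+Y*p[1]/1000; print(p,g,tomove((*g,.0155),s))
E
```

```text
8.75 [ 0.50836712 -0.29751364  0.12886319] 11.465271925598097 0.02626165356346446
(-35, -8) [ 0.49682349 -0.02517433] [ 0.042  -0.2701  0.1114]
```

View pics/w9.png

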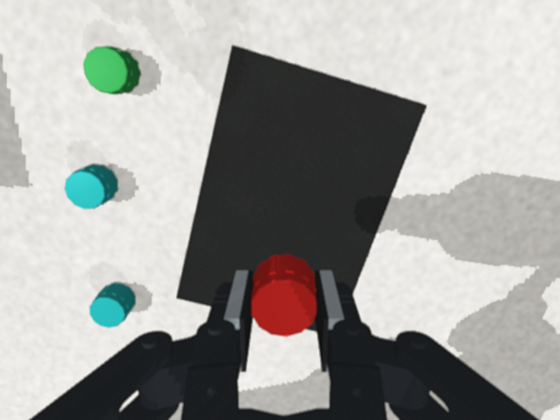

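Cap B is held. I'm carrying it to cassette (-35,-8).

Request:
servo_tool([
  {"slide": [0.005,-0.034,0],"spin": 0},
  {"slide": [0.005,-0.034,0],"spin": 0},
  {"slide": [0.005,-0.034,0],"spin": 0},
  {"slide": [0.005,-0.034,0],"spin": 0},
  {"slide": [0.005,-0.034,0],"spin": 0},
  {"slide": [0.005,-0.034,0],"spin": 0},
  {"slide": [0.005,-0.034,0],"spin": 0},
  {"slide": [0.005,-0.032,0],"spin": 0},
])

```text
clock: 9.6
position: [0.4894, -0.0212, 0.1219]
ee_rot: [-0.0, 0.995, 0.1, -0.002]
contact_force: [0.4, 0.3, 0.8]
width: 0.0262
```

Request:
servo_tool([
  {"slide": [0,0,0],"spin": 0},
  {"slide": [0,0,0],"spin": 0},
])

```text
clock: 9.8
position: [0.4901, -0.0224, 0.1224]
ee_rot: [0.0, 0.995, 0.101, -0.001]
contact_force: [0.3, -0.4, 0.1]
width: 0.0265
```

```bash

python3 - <<'E'
from h import *
s=manip.get_state(); im=eyes.get_image("wrist"); cv2.imwrite("pics/w10.png",im)
print(s["clock"],s["position"],np.degrees(yaw(s)[0]),s["width"],tomove((.4968,-.0252,.019),s))
E
```

```text
9.8 [ 0.49012749 -0.02235358  0.1223771 ] 11.574830364593984 0.026540062052609417 [0.0062 0.0041 0.1034]
```

View pics/w10.png

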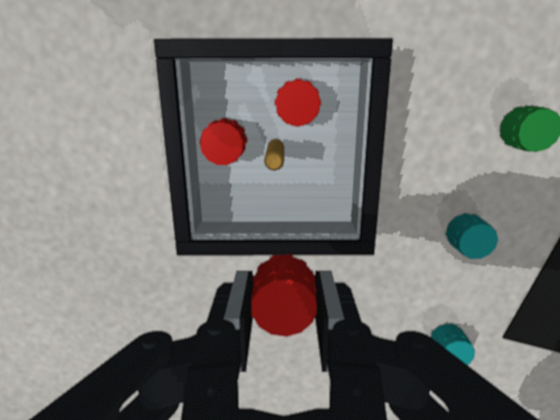

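The pin tip shows at about (273,162), with the rim corners at (155,40), (392,38), (375,254) and (177,254). I'll compare the wrist view with the top-view estimate before lowering.

```bash

python3 - <<'E'
from h import *
s=manip.get_state(); im=cv2.imread("pics/w10.png"); P=campose("wrist",s)
m=hsvm(im,(10,80,60),(30,255,255)); m[:100]=0;m[220:]=0
for c in blobs(m,20): print(cv2.boundingRect(c))
c=[ray(P,p,.044) for p in [(155,40),(392,38),(375,254),(177,254)]]
print(np.mean(c,0),[np.round(x,4).tolist() for x in c]); 
for p in [(273,162),(274,165)]: print(ray(P,p,.056))
cv2.imwrite("pics/c3.png",cv2.resize(im[130:190,240:310],None,fx=8,fy=8,interpolation=cv2.INTER_CUBIC))
E
```

```text
(265, 140, 19, 30)
[ 0.53007242 -0.00827744] [[0.5794, 0.0672], [0.6058, -0.0578], [0.4804, -0.0845], [0.4547, 0.042]]
[ 0.52920411 -0.00768803]
[ 0.52762657 -0.00857008]
```

View pics/c3.png

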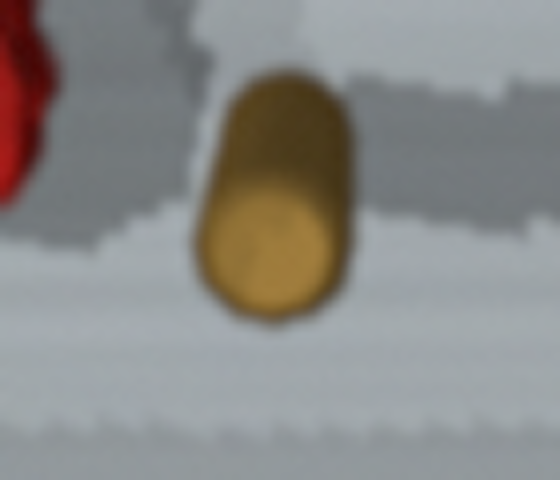

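The tip is at (274,161), and both views agree to within 2 mm. Going down.

Request:
servo_tool([
  {"slide": [0.005,0.004,0.01],"spin": 0},
  {"slide": [0,0,0.03],"spin": 0},
  {"slide": [0,0,0.03],"spin": 0},
  {"slide": [0,0,0.02],"spin": 0},
  {"slide": [0,0,0.006],"spin": 0},
  {"slide": [0,0,0],"spin": 0},
  {"slide": [0,0,0],"spin": 0},
])

```text
clock: 10.55
position: [0.4974, -0.0265, 0.0278]
ee_rot: [0.0, 0.995, 0.099, 0.0]
contact_force: [0.4, 0.2, -0.1]
width: 0.0264
```

```bash

python3 - <<'E'
from h import *
s=manip.get_state(); im=eyes.get_image("wrist"); cv2.imwrite("pics/w11.png",im)
print(s["clock"],s["position"],np.degrees(yaw(s)[0]),s["width"],s["contact_force"])
d=(s["position"][:2]-[.5295,-.0098]); t=np.radians(11.6); print(d@[np.cos(t),np.sin(t)],d@[-np.sin(t),np.cos(t)])
E
```

```text
10.55 [ 0.49741959 -0.02645886  0.02778923] 11.41438134937905 0.026428211048808395 [ 0.40908195  0.16716148 -0.11837444]
-0.03477490419445289 -0.009867949453743353
```

View pics/w11.png

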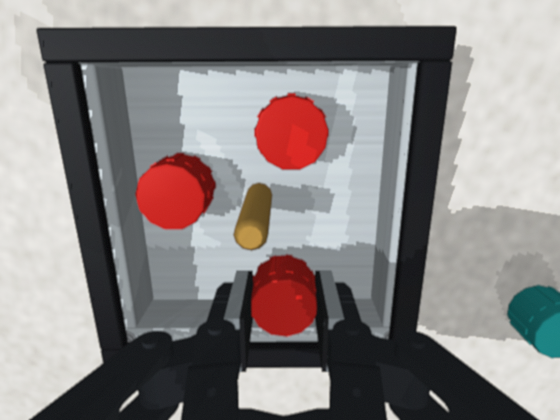

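The held cap at (285,295) is inside the near wall and clear of everything. I'll lower it, release and rise.

Request:
servo_tool([
  {"slide": [0,0,0.008],"spin": 0},
  {"slide": [0,0,0],"spin": 0},
  {"slide": [0,0,0],"spin": 0},
])

```text
clock: 10.9
position: [0.4966, -0.0257, 0.0195]
ee_rot: [0.0, 0.995, 0.1, 0.0]
contact_force: [0.2, -0.6, -0.2]
width: 0.0269
```

Request:
servo_tool([
  {"slide": [0,0,0],"spin": 0},
  {"slide": [0,0,0],"spin": 0},
  {"slide": [0,0,0],"spin": 0},
], hand=0.45)

```text
clock: 11.2
position: [0.4968, -0.0257, 0.0196]
ee_rot: [0.0, 0.995, 0.1, 0.0]
contact_force: [-0.1, 1.0, 0.3]
width: 0.0381
```

Request:
servo_tool([
  {"slide": [0,0,-0.03],"spin": 0},
  {"slide": [0,0,-0.05],"spin": 0},
  {"slide": [0,0,-0.05],"spin": 0},
  {"slide": [-0.03,0,-0.03],"spin": 0},
  {"slide": [-0.03,0,0],"spin": 0},
  {"slide": [0,0,0],"spin": 0},
  {"slide": [0,0,0],"spin": 0},
])

```text
clock: 11.9
position: [0.4377, -0.0377, 0.1797]
ee_rot: [0.0, 0.995, 0.1, 0.001]
contact_force: [0.4, 0.2, 0.7]
width: 0.0388
```

```bash

python3 - <<'E'
from h import *
s=manip.get_state(); im=eyes.get_image("wrist"); cv2.imwrite("pics/w12.png",im)
print(s["clock"],s["position"],np.degrees(yaw(s)[0]),s["width"],s["contact_force"])
P=campose("wrist",s); print(proj(P,(.5295,-.0098,.056)))
for t in [(.481,.3035,.16)]: print(tomove(t,s))
E
```

```text
11.9 [ 0.43770369 -0.03766557  0.17974813] 11.431355732196971 0.0387748336102801 [0.42282906 0.17600192 0.67019396]
[271.84754128  63.65998887]
[ 0.11   -0.3258  0.0197]
```

View pics/w12.png

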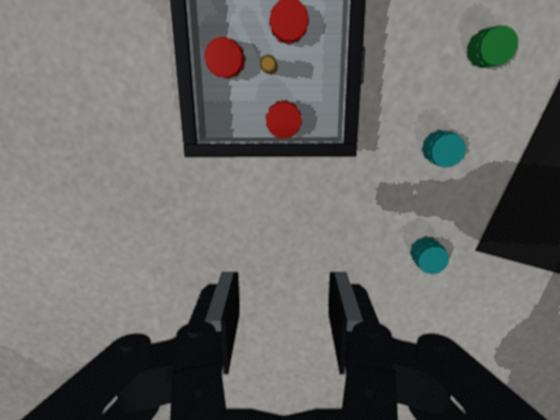

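Three red caps stand in the tray at (289,20), (224,57) and (284,119), with the pin at (268,64). Now the cover: I'll stop 50 mm short of the bar for a look.

Request:
servo_tool([
  {"slide": [0.0075,-0.041,0],"spin": 0},
  {"slide": [0.0075,-0.041,0],"spin": 0},
  {"slide": [0.0075,-0.041,0],"spin": 0},
  {"slide": [0.0075,-0.041,0],"spin": 0},
  {"slide": [0.0075,-0.041,0],"spin": 0},
  {"slide": [0.0075,-0.041,0],"spin": 0},
  {"slide": [0.0075,-0.041,0],"spin": 0},
  {"slide": [0.0075,-0.041,0],"spin": 0},
], hand=0.65)

```text
clock: 12.75
position: [0.4319, 0.2983, 0.1785]
ee_rot: [0.0, 0.995, 0.1, -0.0]
contact_force: [0.7, -0.2, -0.2]
width: 0.0554
```

Request:
servo_tool([
  {"slide": [0,0,0],"spin": 0},
  {"slide": [0,0,0],"spin": 0},
  {"slide": [0,0,0],"spin": 0},
])

```text
clock: 13.05
position: [0.4316, 0.2952, 0.1786]
ee_rot: [0.001, 0.995, 0.1, -0.001]
contact_force: [-0.5, -0.3, -0.0]
width: 0.0554
```

```bash

python3 - <<'E'
from h import *
s=manip.get_state(); im=eyes.get_image("wrist"); cv2.imwrite("pics/w13.png",im)
print(s["clock"],s["position"],np.degrees(yaw(s)[0]),s["width"],s["contact_force"])
E
```

```text
13.05 [0.43159242 0.29523145 0.17861108] 11.46261019224028 0.0554098086793226 [-0.46645647 -0.3348883  -0.04589147]
```

View pics/w13.png

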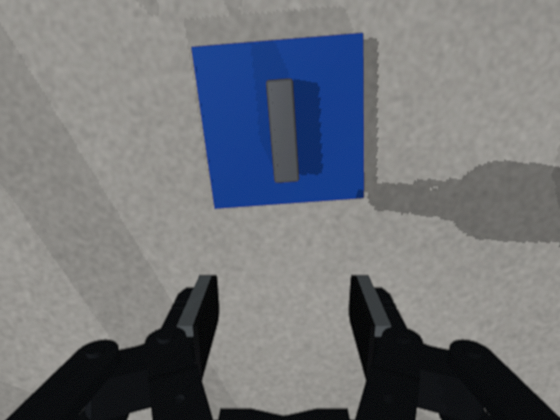

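The cover is at (195–365, 35–207) and its bar runs from about (279,80) to (287,182). I'll measure the bar.

```bash

python3 - <<'E'
from h import *
s=manip.get_state(); im=cv2.imread("pics/w13.png"); P=campose("wrist",s)
hsv=cv2.cvtColor(im,cv2.COLOR_BGR2HSV)
m=(hsv[...,1]<60); m[:60]=0;m[195:]=0;m[:,:240]=0;m[:,325:]=0
c=blobs(m,300)[0]; r=cv2.minAreaRect(c); bp=cv2.boxPoints(r); print(r,bp.tolist())
X=np.array([ray(P,p,.063) for p in bp]); ctr=X.mean(0)
h=cv2.approxPolyDP(cv2.convexHull(c),3,True)[:,0]; print(h.tolist(),[ray(P,p,.063).round(4).tolist() for p in h])
e=[np.linalg.norm(X[(i+1)%4]-X[i]) for i in range(4)]; print("len",e)
i=int(np.argmax(e)); d=X[(i+1)%4]-X[i]; print("yaw",np.degrees(np.arctan2(d[1],d[0])),"ctr",ctr)
# with camera y bias +1.3mm tool y
tm=totool(s,[*(ctr-s["position"][:2]),.034-s["position"][2]]); print("tool move",tm)
cv2.imwrite("pics/c4.png",cv2.resize(im[70:195,240:330],None,fx=4,fy=4,interpolation=cv2.INTER_CUBIC))
b=blobs(hsvm(im,(105,150,30),(125,255,255)),300)[0]
h=cv2.approxPolyDP(cv2.convexHull(b),6,True)[:,0]
X=np.array([ray(P,p,.029) for p in h]);print("cover",h.tolist(),X.round(4).tolist(),X.mean(0))
for j in range(len(X)):
    d=X[(j+1)%len(X)]-X[j]; print(np.degrees(np.arctan2(d[1],d[0])),np.linalg.norm(d))
E
```

```text
((282.1673278808594, 130.17703247070312), (101.67660522460938, 25.637475967407227), 86.42366790771484) [[266.2023620605469, 80.23733520507812], [291.7898864746094, 78.63812255859375], [298.1322937011719, 180.11672973632812], [272.5447692871094, 181.7159423828125]]
[[289, 79], [297, 179], [276, 181], [267, 82]] [[0.5159, 0.3096], [0.4516, 0.2906], [0.4472, 0.3049], [0.5113, 0.3233]]
len [np.float64(0.016697060010125428), np.float64(0.06810859568975915), np.float64(0.01823406241122149), np.float64(0.06820260863732151)]
yaw 14.294102653326368 ctr [0.48146963 0.30718079]
tool move [ 0.05144378 -0.00232241  0.14481646]
cover [[362, 34], [362, 196], [215, 207], [192, 48]] [[0.556, 0.2645], [0.4399, 0.2326], [0.4069, 0.349], [0.5231, 0.3818]] [0.48145244 0.30695485]
-164.66893286641874 0.12035997226963092
105.86452269792308 0.12091760024964973
15.767451308278586 0.12076219739814043
-74.32700642011963 0.1218342859629899
```

View pics/c4.png

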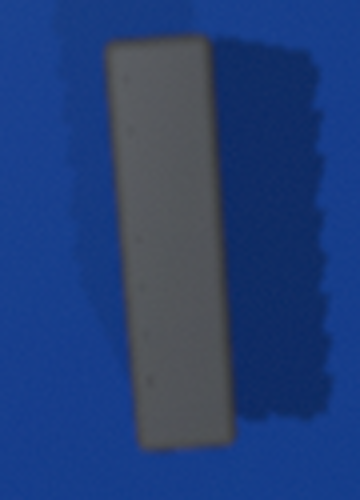

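The bar centre is at (0.4815, 0.306), yaw about 15.3°. I'll turn by -4°, centre over it and go down.

Request:
servo_tool([
  {"slide": [0.026,-0.001,0],"spin": 0},
  {"slide": [0.025,0,0.02],"spin": 0},
  {"slide": [0,0,0.03],"spin": -4},
  {"slide": [0,0,0.03],"spin": 0},
  {"slide": [0,0,0],"spin": 0},
  {"slide": [0,0,0],"spin": 0},
])

```text
clock: 13.7
position: [0.4816, 0.3058, 0.0996]
ee_rot: [0.0, 0.991, 0.134, -0.0]
contact_force: [1.0, -0.5, 1.2]
width: 0.0558
```

```bash

python3 - <<'E'
from h import *
s=manip.get_state(); im=eyes.get_image("wrist"); cv2.imwrite("pics/w14.png",im)
print(s["clock"],s["position"],np.degrees(yaw(s)[0]),s["width"],tomove((.4816,.306,.034),s))
E
```

```text
13.7 [0.48155343 0.30584145 0.09956703] 15.371572534709255 0.05579780876089219 [ 0.0001 -0.0002  0.0656]
```

View pics/w14.png

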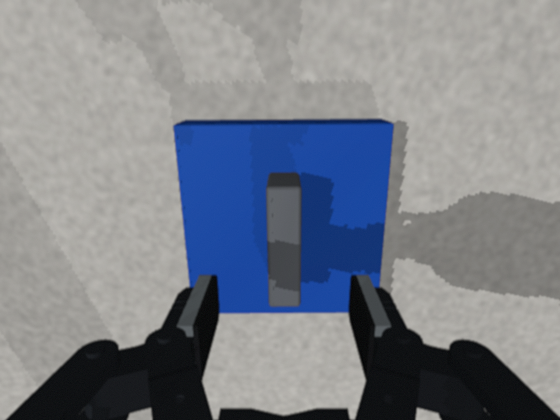

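The cover now looks square to the tool, with the bar centred at u≈284. I'll go down and grip.

Request:
servo_tool([
  {"slide": [0,0,0.03],"spin": 0},
  {"slide": [0,0,0.02],"spin": 0},
  {"slide": [0,0,0.012],"spin": 0},
  {"slide": [0,0,0],"spin": 0},
  {"slide": [0,0,0],"spin": 0},
])

```text
clock: 14.25
position: [0.4823, 0.3072, 0.0387]
ee_rot: [-0.0, 0.991, 0.134, 0.001]
contact_force: [0.4, -0.8, 0.9]
width: 0.0556
```

Request:
servo_tool([
  {"slide": [0,0,0],"spin": 0},
  {"slide": [0,0,0],"spin": 0},
  {"slide": [0,0,0],"spin": 0},
  {"slide": [0,0,0],"spin": 0},
  {"slide": [0,0,0],"spin": 0},
  {"slide": [0,0,0],"spin": 0},
], hand=0.0, newtons=80)

```text
clock: 14.85
position: [0.4821, 0.307, 0.0386]
ee_rot: [-0.0, 0.991, 0.135, 0.001]
contact_force: [-0.3, -1.1, 5.7]
width: 0.0165
```

```bash

python3 - <<'E'
from h import *
s=manip.get_state(); im=eyes.get_image("wrist"); cv2.imwrite("pics/w15.png",im)
print(s["clock"],s["position"],np.degrees(yaw(s)[0]),s["width"],s["contact_force"])
E
```

```text
14.85 [0.48206048 0.30702824 0.03859783] 15.474347540357003 0.01648563777618641 [-0.31719761 -1.12608636  5.7237199 ]
```

View pics/w15.png

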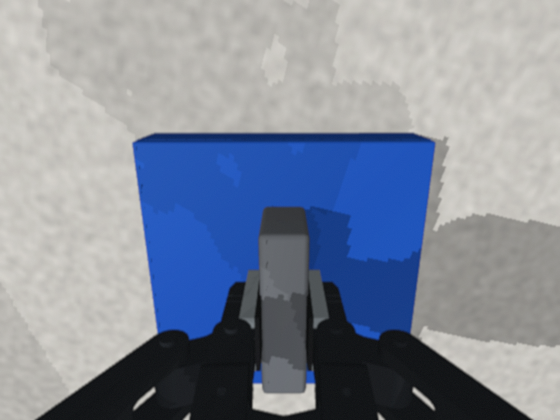

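The bar is gripped (16.5 mm) with the cover square in view. I'll lift and check.

Request:
servo_tool([
  {"slide": [0,0,-0.01],"spin": 0},
  {"slide": [0,0,-0.02],"spin": 0},
  {"slide": [0,0,-0.03],"spin": 0},
  {"slide": [0,0,-0.03],"spin": 0},
  {"slide": [0,0,0],"spin": 3.9},
  {"slide": [0,0,0],"spin": 0},
  {"slide": [0,0,0],"spin": 0},
])

```text
clock: 15.6
position: [0.4804, 0.3065, 0.1268]
ee_rot: [0.0, 0.995, 0.101, -0.001]
contact_force: [-1.0, 1.0, -3.0]
width: 0.0164
```

```bash

python3 - <<'E'
from h import *
s=manip.get_state(); im=eyes.get_image("wrist"); cv2.imwrite("pics/w16.png",im)
print(s["clock"],s["position"],np.degrees(yaw(s)[0]),s["width"],s["contact_force"],tomove((.5303,-.0095,.126),s))
E
```

```text
15.6 [0.48039503 0.30649117 0.12684331] 11.641109355480582 0.016426513186156247 [-1.0262454   0.95785878 -2.9656122 ] [-0.0149  0.3196  0.001 ]
```

View pics/w16.png

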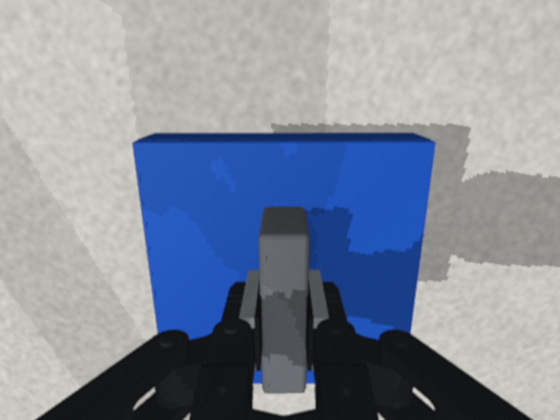

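The cover is lifted without slip and the weight reads 3 N. I'm carrying it over the pin.

Request:
servo_tool([
  {"slide": [-0.002,0.03,0],"spin": 0},
  {"slide": [-0.002,0.045,0],"spin": 0},
  {"slide": [-0.002,0.045,0],"spin": 0},
  {"slide": [-0.002,0.045,0],"spin": 0},
  {"slide": [-0.002,0.045,0],"spin": 0},
  {"slide": [-0.002,0.045,0],"spin": 0},
  {"slide": [-0.002,0.04,0],"spin": 0},
  {"slide": [-0.001,0.025,0],"spin": 0},
])

```text
clock: 16.45
position: [0.5304, -0.0126, 0.1265]
ee_rot: [0.0, 0.995, 0.1, -0.001]
contact_force: [-0.5, 0.1, -2.5]
width: 0.0168
```

Request:
servo_tool([
  {"slide": [0,0,0],"spin": 0},
  {"slide": [0,0,0],"spin": 0},
  {"slide": [0,0,0],"spin": 0},
])

```text
clock: 16.75
position: [0.53, -0.0087, 0.1268]
ee_rot: [-0.0, 0.995, 0.101, -0.001]
contact_force: [1.0, 0.6, -3.0]
width: 0.0165
```

```bash

python3 - <<'E'
from h import *
s=manip.get_state(); im=eyes.get_image("side"); cv2.imwrite("pics/s17.png",im); cv2.imwrite("pics/w17.png",eyes.get_image("wrist"))
print(s["clock"],s["position"],np.degrees(yaw(s)[0]),s["width"],s["contact_force"],tomove((.5303,-.0095,.105),s))
cv2.imwrite("pics/c17.png",cv2.resize(im[150:290,170:330],None,fx=4,fy=4,interpolation=cv2.INTER_CUBIC))
E
```

```text
16.75 [ 0.53001016 -0.00873933  0.126801  ] 11.608169768512276 0.016479471774257157 [ 0.95285665  0.62668388 -2.99806174] [0.0002 0.0008 0.0218]
```

View pics/c17.png

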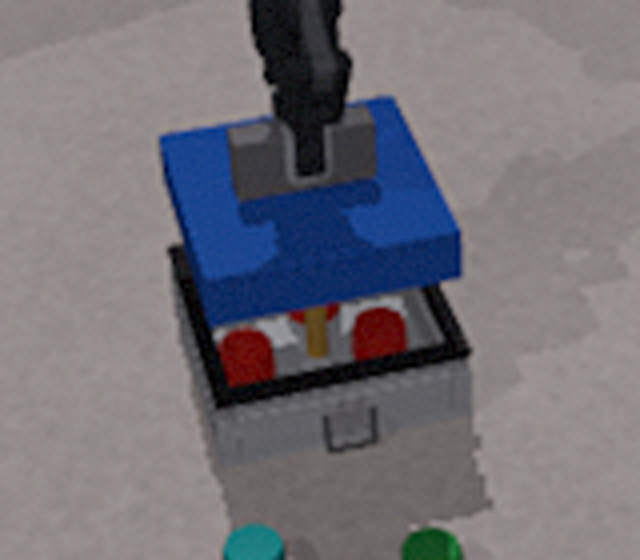

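View pics/w17.png

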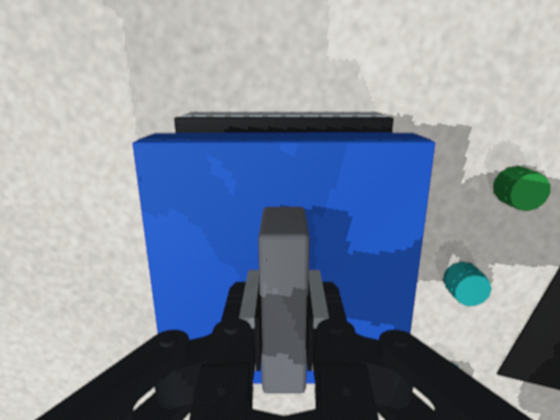

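In the wrist view the rim (175–392) and the cover (135–433) share the same centre at u≈284 and are parallel. Descending towards the pin.

Request:
servo_tool([
  {"slide": [0,0,0.015],"spin": 0},
  {"slide": [0,0,0.012],"spin": 0},
  {"slide": [0,0,0.003],"spin": 0},
  {"slide": [0,0,0.003],"spin": 0},
  {"slide": [0,0,0.002],"spin": 0},
  {"slide": [0,0,0],"spin": 0},
  {"slide": [0,0,0],"spin": 0},
])

```text
clock: 17.55
position: [0.531, -0.0097, 0.0927]
ee_rot: [0.0, 0.995, 0.101, 0.0]
contact_force: [0.0, -0.3, -2.1]
width: 0.0165
```

```bash

python3 - <<'E'
from h import *
s=manip.get_state()
print(s["clock"],s["position"],np.degrees(yaw(s)[0]),s["width"],s["contact_force"],s["moment"])
E
```

```text
17.55 [ 0.53103281 -0.00974298  0.09271992] 11.561141350077692 0.01650804343020085 [ 0.00677805 -0.31968733 -2.05266507] [ 0.0599745  -0.00639836  0.02741656]
```

The underside is now about 54 mm up with almost no push, so it is entering. I'll continue slowly.

Request:
servo_tool([
  {"slide": [-0.0005,0,0.002],"spin": 0},
  {"slide": [0,0,0.002],"spin": 0},
  {"slide": [0,0,0],"spin": 0},
])

```text
clock: 17.85
position: [0.53, -0.0098, 0.0882]
ee_rot: [-0.0, 0.995, 0.101, -0.0]
contact_force: [0.8, -0.0, -3.0]
width: 0.0166
```

```bash

python3 - <<'E'
from h import *
s=manip.get_state()
print(s["clock"],s["position"],np.degrees(yaw(s)[0]),s["width"],s["contact_force"],s["moment"])
E
```

```text
17.85 [ 0.53001671 -0.00978028  0.08817482] 11.557295168167533 0.016619095093396083 [ 0.84676648 -0.03271485 -2.96092294] [ 0.00273767  0.02084977 -0.0103314 ]
```

It is in the bore with no resistance. I'll continue to the rim.

Request:
servo_tool([
  {"slide": [0,0,0.003],"spin": 0},
  {"slide": [0,0,0.002],"spin": 0},
  {"slide": [0,0,0],"spin": 0},
  {"slide": [0,0,0],"spin": 0},
  {"slide": [0,0,0],"spin": 0},
])

```text
clock: 18.35
position: [0.5304, -0.0098, 0.0834]
ee_rot: [0.0, 0.995, 0.101, 0.0]
contact_force: [0.4, 1.0, -3.6]
width: 0.0163
```

Request:
servo_tool([
  {"slide": [0,0,0.003],"spin": 0},
  {"slide": [0,0,0.003],"spin": 0},
  {"slide": [0,0,0],"spin": 0},
  {"slide": [0,0,0],"spin": 0},
])

```text
clock: 18.75
position: [0.5307, -0.0099, 0.0783]
ee_rot: [0.0, 0.995, 0.101, 0.001]
contact_force: [-2.0, -0.5, 6.5]
width: 0.0166
```

```bash

python3 - <<'E'
from h import *
s=manip.get_state(); im=eyes.get_image("side")
print(s["clock"],s["position"],np.degrees(yaw(s)[0]),s["width"],s["contact_force"],s["moment"])
cv2.imwrite("pics/c18.png",cv2.resize(im[150:290,170:330],None,fx=4,fy=4,interpolation=cv2.INTER_CUBIC))
E
```

```text
18.75 [ 0.53068136 -0.00985383  0.07827848] 11.565409568808622 0.016646446474343417 [-1.97417077 -0.46663617  6.49521391] [ 0.04255062  0.25105044 -0.03571212]
```

View pics/c18.png

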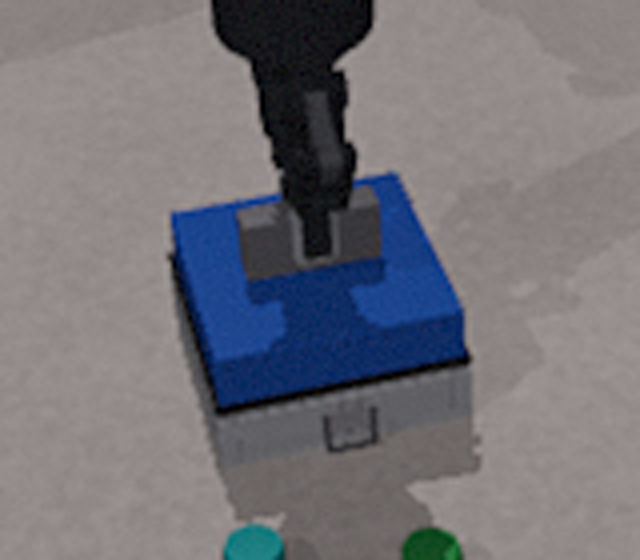

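The cover is on the rim, square, with the rim partly down. Pressing on to the stop.

Request:
servo_tool([
  {"slide": [0,0,0.003],"spin": 0},
  {"slide": [0,0,0.002],"spin": 0},
  {"slide": [0,0,0],"spin": 0},
  {"slide": [0,0,0],"spin": 0},
  {"slide": [0,0,0],"spin": 0},
])

```text
clock: 19.3
position: [0.5307, -0.0099, 0.0745]
ee_rot: [0.0, 0.995, 0.101, 0.001]
contact_force: [-4.1, 0.3, 14.2]
width: 0.0163
```

Request:
servo_tool([
  {"slide": [0,0,0.002],"spin": 0},
  {"slide": [0,0,0],"spin": 0},
  {"slide": [0,0,0],"spin": 0},
  {"slide": [0,0,0],"spin": 0},
])

```text
clock: 19.7
position: [0.5308, -0.0098, 0.0745]
ee_rot: [0.0, 0.995, 0.101, 0.001]
contact_force: [-7.8, 0.9, 26.3]
width: 0.0171
```

```bash

python3 - <<'E'
from h import *
s=manip.get_state(); im=eyes.get_image("side");w=eyes.get_image("wrist")
s2=manip.get_state()
for q in (s,s2): print(q["clock"],q["position"],np.degrees(yaw(q)[0]),yaw(q)[1][2],q["width"],q["contact_force"],q["moment"])
cv2.imwrite("pics/c19.png",cv2.resize(im[150:290,170:330],None,fx=4,fy=4,interpolation=cv2.INTER_CUBIC))
cv2.imwrite("pics/w19.png",w); cv2.imwrite("pics/s19.png",im)
E
```

```text
19.7 [ 0.53076124 -0.00984612  0.07446936] 11.573188512442323 [ 0.00258142  0.00118811 -0.99999596] 0.017056521019434952 [-7.83394711  0.89049795 26.33287008] [0.21364941 1.30724557 0.03040021]
19.8 [ 0.53071141 -0.00985869  0.07447239] 11.573087300215766 [ 0.00255149  0.00119248 -0.99999603] 0.016131743861600677 [-7.1287853   0.3800874  26.36712725] [ 0.22357325  1.27519838 -0.01766152]
```

View pics/c19.png

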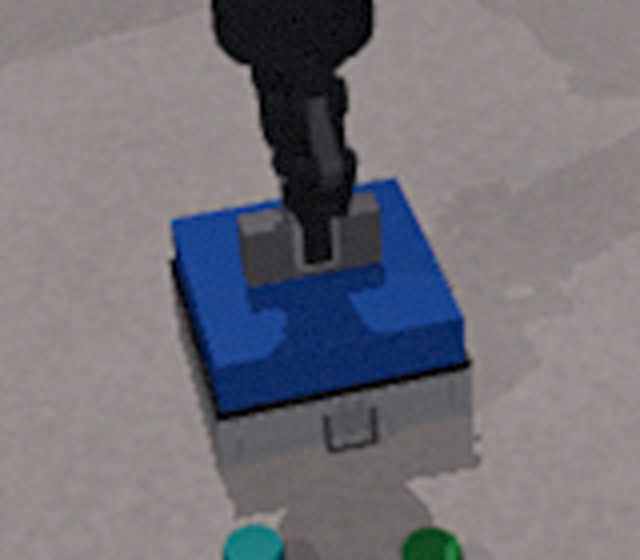

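View pics/w19.png

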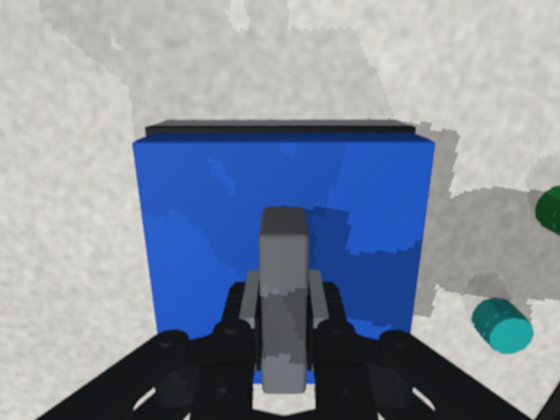

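View pics/s19.png

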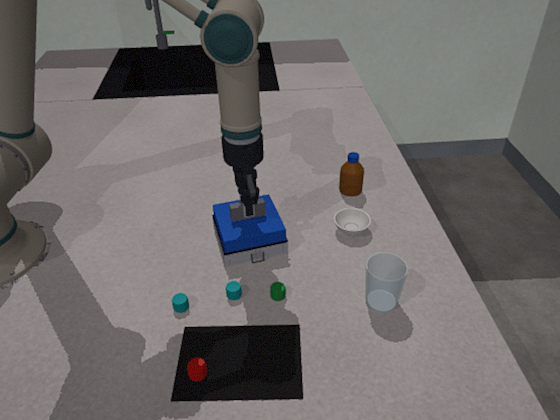

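The last 2 mm of command raised the force from 14 to 26 N with no further motion (z stays at 0.0745), so the rim is on its hard stop. The side view shows the cover seated square, one red cap left on the mat at (197,369), and the bottle, dish and beaker in place. Handing in.

```bash
python3 -c "
from rig import manip
print(manip.sign_off())"
```

```text
the job is handed in; nothing more can be done
None
```

The job is handed in, at about 19.8 s of the 61 s allowed; no verdict was reported. I put two red caps from the mat into the cassette, making three, and left the fourth on the mat. I then took the cover by its bar, lowered it over the pin and pressed it fully down. The gripper is still holding it there.

**Seating:** the cover's underside is at about 36 mm. The last 2 mm of commanded travel raised the force from 14 to 26 N with no further movement, so the rim is on its hard stop. Tool tilt is under 0.003 rad and yaw is 11.6°, the same as the cassette.

**Other objects:** the wrist view showed three caps in the tray just before covering. The final side view shows one red cap on the mat, and the beaker, bottle and dish look unmoved.

**What disagreed:** the top and wrist cameras differed by about 2 mm in y, and I settled it using the jaw centre line. A sideways force of about 7–8 N remains while pressing. My first two move calls were refused for a missing "spin" value and did nothing.

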